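Rotate the stock: move four screw tubs to the new rack in reverse order

TASK

Move the four tubs of screws from the full rack to the empty one in reverse left-to-right order: as seen from the robot, the tub that now stands leftmost goes into the rightmost bay, the second from the left into the second from the right, and so on. Keep every tub upright all the way and leave each one standing on the floor of its own bay, inside the bay's rim, released.

Things in the scene. Friction and masses are not known exactly. Their poses are not given: they have to be found in the camera images.
- jar_mid (a point): tall slim round jar, diameter 40, height 80 (the tallest), clear wall with brass screws inside, white screw cap. All round: grip it across any diameter. This point is its centre, half-way up; z up. 80 to 170 g, rigid, lid fixed on, handled upright. At the start it stands in a stall of the old rack, turned up to 0.25 rad and a few mm off the stall's centre (for the round ones the turn does not matter).
- drum_mid (a point): low wide round drum, diameter 54, height 54 (the lowest), clear wall with dark steel screws inside, white lid. All round: grip it across any diameter. This point is its centre, half-way up; z up. 80 to 170 g, rigid, lid fixed on, handled upright. At the start it stands in a stall of the old rack, turned up to 0.25 rad and a few mm off the stall's centre (for the round ones the turn does not matter).
- square_tub_mid (a point): square tub, 42 x 42, height 66, clear wall with steel screws inside, white square lid; its x and y axes are square to its side faces. This point is its centre, half-way up; z up. 80 to 170 g, rigid, lid fixed on, handled upright. At the start it stands in a stall of the old rack, turned up to 0.25 rad and a few mm off the stall's centre (for the round ones the turn does not matter).
- oblong_tub_mid (a point): oblong tub, 34 (its x) by 54 (its y), height 60, clear wall with copper-coloured screws inside, white oblong lid; grip it across its narrow x. This point is its centre, half-way up; z up. 80 to 170 g, rigid, lid fixed on, handled upright. At the start it stands in a stall of the old rack, turned up to 0.25 rad and a few mm off the stall's centre (for the round ones the turn does not matter).
- jar_stall: the fixed grey stall of the old rack in which the jar stands at the start: 76 x 76 plate, inside 72 x 72, floor 4 above this origin, rim 4 above the floor. Origin: centre of its underside; axes parallel to the old rack's. It stays where it is, so it still tells where the jar came from.
- drum_stall: the fixed grey stall of the old rack in which the drum stands at the start: 76 x 76 plate, inside 72 x 72, floor 4 above this origin, rim 4 above the floor. Origin: centre of its underside; axes parallel to the old rack's. It stays where it is, so it still tells where the drum came from.
- square_tub_stall: the fixed grey stall of the old rack in which the square tub stands at the start: 76 x 76 plate, inside 72 x 72, floor 4 above this origin, rim 4 above the floor. Origin: centre of its underside; axes parallel to the old rack's. It stays where it is, so it still tells where the square tub came from.
- oblong_tub_stall: the fixed grey stall of the old rack in which the oblong tub stands at the start: 76 x 76 plate, inside 72 x 72, floor 4 above this origin, rim 4 above the floor. Origin: centre of its underside; axes parallel to the old rack's. It stays where it is, so it still tells where the oblong tub came from.
- old_rack: the full rack, fixed: an aluminium bar 84 deep (x) and 316 long (y), 18 high, black end plates 26 high, carrying four stalls in a row 76 apart at y = +114, +38, -38, -114. Origin: centre of the underside; +y is the left end as the robot sees it, x points away from the robot; the rack is turned at most 0.2 rad. Stall floors are 22 above the table.
- new_rack: the empty rack, fixed, same make and size, nearer or farther than the old one: four bays in a row, centres at y = +114 (leftmost), +38, -38, -114 (rightmost), x = 0 in its frame; each 72 x 72 inside, floor 22 above the origin, rim 4 above the floor. Origin: centre of its underside, on the table; +y is the left end as the robot sees it; turned at most 0.2 rad.
Things that resemble listed ones, but are neither listed nor needed, are in the scene too. What is shaped like the part that bears jar_mid but blue, green or red is not meant.

How it is judged:
At the end, for the whole second after the job is handed in: Each tub stands in the bay of the new rack that mirrors its old stall (leftmost to rightmost and so on): its centre within 20 mm of the bay's centre along and across the rack, its underside within 4 mm of the bay's floor, tilted less than 0.1 rad, at rest (((y of jar_stall in the frame of old_rack between 0.084 and 0.144 m and y of jar_mid in the frame of new_rack between -0.134 and -0.094 m) or (y of jar_stall in the frame of old_rack between 0.008 and 0.068 m and y of jar_mid in the frame of new_rack between -0.058 and -0.018 m) or (y of jar_stall in the frame of old_rack between -0.068 and -0.008 m and y of jar_mid in the frame of new_rack between 0.018 and 0.058 m) or (y of jar_stall in the frame of old_rack between -0.144 and -0.084 m and y of jar_mid in the frame of new_rack between 0.094 and 0.134 m)) and x of jar_mid in the frame of new_rack between -0.02 and 0.02 m and z of jar_mid in the frame of new_rack between 0.058 and 0.066 m and angle between each of jar_mid, drum_mid, square_tub_mid, oblong_tub_mid's own z axis and vertical below 0.1 rad and linear speed of each of jar, drum, square_tub, oblong_tub below 0.02 m/s and ((y of drum_stall in the frame of old_rack between 0.084 and 0.144 m and y of drum_mid in the frame of new_rack between -0.134 and -0.094 m) or (y of drum_stall in the frame of old_rack between 0.008 and 0.068 m and y of drum_mid in the frame of new_rack between -0.058 and -0.018 m) or (y of drum_stall in the frame of old_rack between -0.068 and -0.008 m and y of drum_mid in the frame of new_rack between 0.018 and 0.058 m) or (y of drum_stall in the frame of old_rack between -0.144 and -0.084 m and y of drum_mid in the frame of new_rack between 0.094 and 0.134 m)) and x of drum_mid in the frame of new_rack between -0.02 and 0.02 m and z of drum_mid in the frame of new_rack between 0.045 and 0.053 m and ((y of square_tub_stall in the frame of old_rack between 0.084 and 0.144 m and y of square_tub_mid in the frame of new_rack between -0.134 and -0.094 m) or (y of square_tub_stall in the frame of old_rack between 0.008 and 0.068 m and y of square_tub_mid in the frame of new_rack between -0.058 and -0.018 m) or (y of square_tub_stall in the frame of old_rack between -0.068 and -0.008 m and y of square_tub_mid in the frame of new_rack between 0.018 and 0.058 m) or (y of square_tub_stall in the frame of old_rack between -0.144 and -0.084 m and y of square_tub_mid in the frame of new_rack between 0.094 and 0.134 m)) and x of square_tub_mid in the frame of new_rack between -0.02 and 0.02 m and z of square_tub_mid in the frame of new_rack between 0.051 and 0.059 m and ((y of oblong_tub_stall in the frame of old_rack between 0.084 and 0.144 m and y of oblong_tub_mid in the frame of new_rack between -0.134 and -0.094 m) or (y of oblong_tub_stall in the frame of old_rack between 0.008 and 0.068 m and y of oblong_tub_mid in the frame of new_rack between -0.058 and -0.018 m) or (y of oblong_tub_stall in the frame of old_rack between -0.068 and -0.008 m and y of oblong_tub_mid in the frame of new_rack between 0.018 and 0.058 m) or (y of oblong_tub_stall in the frame of old_rack between -0.144 and -0.084 m and y of oblong_tub_mid in the frame of new_rack between 0.094 and 0.134 m)) and x of oblong_tub_mid in the frame of new_rack between -0.02 and 0.02 m and z of oblong_tub_mid in the frame of new_rack between 0.048 and 0.056 m); the robot touches nothing.
It fails at once if a tub is tipped by more than 0.6 rad (angle between any of jar_mid, drum_mid, square_tub_mid, oblong_tub_mid's own z axis and vertical above 0.6 rad).
It also fails if it takes over 104 s, if anything falls off the work surface, if the arm or the gripper's body presses on something with over 40 N, if the wrist force passes 120 N, or if a joint passes its speed limit or range.

ROBOT

A 6-joint arm with a two-finger parallel gripper is mounted at the origin on the work surface. World frame = base frame: x ahead of the robot, y to its left, z up, the work surface at z = 0. Lengths are in m, angles in rad, forces in N, time in s.
With the tool pointing down it reaches from about 0.375 to 0.975 m from the base axis. Payload 3.8 kg.
Tool frame: the origin (TCP) lies midway between the tips of the shut fingers; the grasp point (between the pads) lies 19 mm behind it; z points along the fingers, y is the line along which they close (so a half turn about z gives the same grasp; the last joint's range is limited). The gripper opens to 88 mm and grips with 3 to 60 N. Pads are 18 mm wide; open, the fingers measure 123 mm over their backs; the gripper's body (75 mm by 187 mm) begins 45 mm behind the grasp point.
Start: joints at [-0.037, 0.264, 1.604, -0, 1.274, -0.037], TCP at [0.675, -0, 0.239] pointing down, gripper open.
Joint ranges: [-2.63, 2.63], [-0.94, 2.18], [0.31, 2.57], [-1.31, 4.45], [0, 2.66], [-2.55, 2.55]. Speed limits (rad/s): [2.57, 2.57, 3.14, 3.14, 3.14, 3.14].

INTERFACE

Orientations are given as a rotation vector (axis times angle).
In Python, from cell import manip, inverse_kinematics, cams, order gives the robot as it stands. Calls block until the motion is done:
- manip.move_pose(position, orientation): joint-space move of the TCP to a pose.
- manip.move_linear(position, rate=0.15, rot=None): straight line of the TCP; rot=None keeps the orientation; rate is the mean speed in m/s.
- manip.set_joints(angles): joint-space move.
- manip.set_gripper(opening, force=None): finger opening in m; force is the grip in N (None keeps the last); returns when the fingers have stopped.
- manip.dwell(seconds).
- inverse_kinematics(position, orientation): joint angles nearest the present ones, or None.
- manip.state(): the state.
- cams.capture(name): name is "scene" or "side" or "wrist"; returns a dict with "image" (384x512x3 uint8, blue, green, red), "z_map" (384x512 float32, m along the optical axis (not along the pixel's ray), 0 where there is no reading), "intrinsics" (3x3 intrinsics, pixels), "position" and "orientation" of the camera in the world; the wrist camera has in their place "T_tool_cam" (4x4, takes a point from camera to tool coordinates, whose origin is the TCP and whose axes are the flange's). Camera axes: x right, y down, z forward; pixel columns grow to the right and rows downward; lengths in m; the calibration is good to about 2 mm. A picture is of the moment at which its call begins: read the wrist's pose just before it.
A pose or a line that the arm cannot do raises manip.IKError and nothing moves.
- order.close_job(): hands the job in; it is judged then, once.
The state is a dict: "clock": time; "joint_pos": joint angles; "joint_velocities": joint speeds; "tau": joint torques, N m; "tool_pos": TCP position; "tcp_rot": TCP orientation; "contact_force": force on the tool from outside, world axes, zero at the start; "moment": the same for the moment, N m; "gripper_width": finger opening in m; "grasp_force": force on a finger pad.
Only numpy, scipy, OpenCV 4.12 (cv2) and the standard library are available. Lean on these libraries where they do the work, as an engineer would, in place of code of your own. Each camera call takes 0.05 s, during which the arm holds its last target. There are 200 camera calls.

## Working session

There is one attempt and no reset: what is moved stays moved. The work goes in short steps, each a Python script; the robot and the scene stay as the last script left them, time stands still between calls to the robot, and variables do not carry over. Pictures are saved under pics/ and viewed, at most 14 in all, crops included, and the job is handed in when it is done.

```bash
ls; mkdir -p pics; python3 - <<'E'
from cell import manip,cams
import cv2,numpy as np,pickle
for n in("scene","side"):
    c=cams.capture(n);pickle.dump(c,open(n+".pkl","wb"));cv2.imwrite(f"pics/{n}0.png",cv2.resize(c["image"],(800,600)))
    print(n,c["position"],c["orientation"],c["intrinsics"])
print(manip.state())
E
```

```text
pics
scene [1.10344028 0.17704661 0.54088265] [-1.48742077 -1.90564239  0.9372071 ] [[448.21784641   0.         256.34264054]
 [  0.         448.21784641 201.22168539]
 [  0.           0.           1.        ]]
side [0.11217799 0.45185465 0.66437727] [-0.97939972  2.51554959 -0.99720459] [[452.6686428    0.         254.56079606]
 [  0.         452.6686428  188.62366452]
 [  0.           0.           1.        ]]
{'clock': 0.1, 'joint_pos': array([-3.68835279e-02,  2.64670783e-01,  1.60522012e+00,  2.25907500e-05,
        1.27369501e+00, -3.69192772e-02]), 'joint_velocities': array([ 0.00063602, -0.00146743, -0.00068913, -0.00070958, -0.00019877,
        0.0004196 ]), 'tau': array([ 2.09863060e-04, -5.03614998e+01, -3.58072400e+01,  7.29403482e-02,
        2.32994242e-02, -8.27531630e-05]), 'tool_pos': array([6.74367015e-01, 3.99820023e-05, 2.37526596e-01]), 'tcp_rot': array([-2.22036554e+00, -2.22043018e+00,  2.10492365e-03]), 'contact_force': array([-0.41326988,  0.62150595,  1.02784642]), 'moment': array([-0.04092076, -0.01296486, -0.03049254]), 'grasp_force': 0.0, 'gripper_width': 0.08810756728878147}
```

View pics/scene0.png

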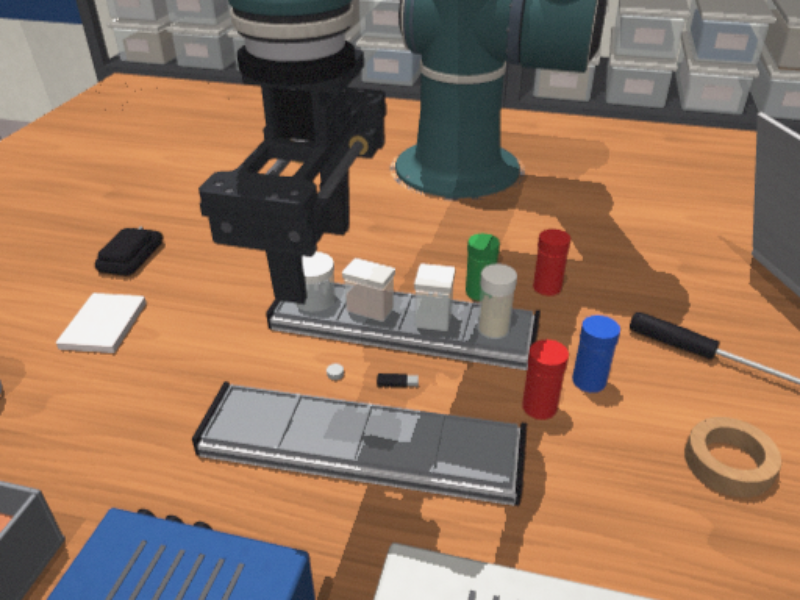

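View pics/side0.png

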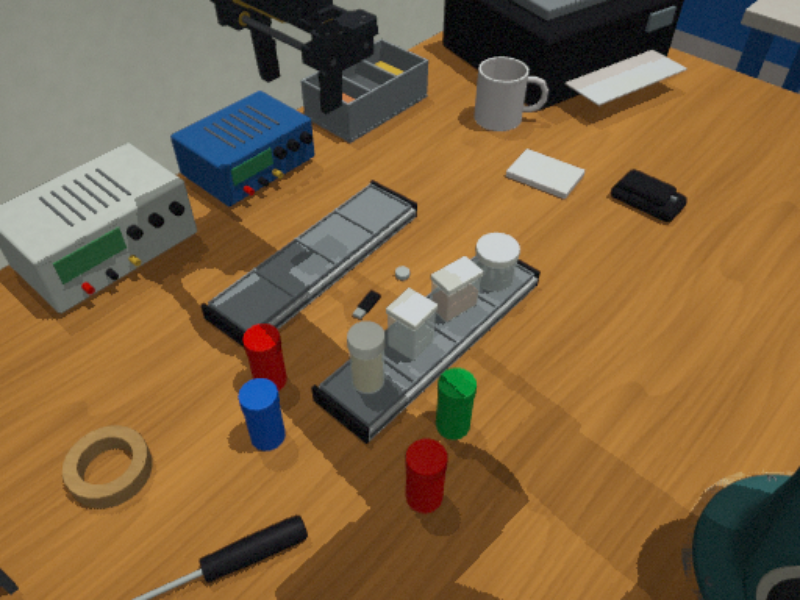

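```bash
cat > h.py <<'E'
from cell import manip,cams,inverse_kinematics,order
import cv2,numpy as np
from scipy.spatial.transform import Rotation as R
def cloud(n):
    s=manip.state(); c=cams.capture(n)
    if n=="wrist":
        T=np.eye(4);T[:3,:3]=R.from_rotvec(s["tcp_rot"]).as_matrix();T[:3,3]=s["tool_pos"];T=T@c["T_tool_cam"]
    else:
        T=np.eye(4);T[:3,:3]=R.from_rotvec(c["orientation"]).as_matrix();T[:3,3]=c["position"]
    z=c["z_map"];v,u=np.nonzero(z>0);d=z[v,u]
    P=np.c_[u,v,np.ones(len(u))]@np.linalg.inv(c["intrinsics"]).T*d[:,None]
    return P@T[:3,:3].T+T[:3,3],c["image"][v,u],c,T
def ortho(P,C,x0=.35,y0=-.35,w=.6,s=1000,zmax=.15):  # row: x decreasing, col: y decreasing
    N=int(w*s)+1
    m=(P[:,2]<zmax)&(P[:,0]>x0)&(P[:,0]<x0+w)&(P[:,1]>y0)&(P[:,1]<y0+w);P,C=P[m],C[m]
    o=np.argsort(P[:,2]);P,C=P[o],C[o]
    r=((x0+w-P[:,0])*s).astype(int);q=((y0+w-P[:,1])*s).astype(int)
    I=np.zeros((N,N,3),np.uint8);H=np.zeros((N,N));I[r,q]=C;H[r,q]=P[:,2];return I,H
def down(yaw): # tool z down, tool y axis at angle yaw from world x... 
    c,s=np.cos(yaw),np.sin(yaw)   # tool y = (c,s,0)
    y=np.array([c,s,0]);z=np.array([0,0,-1.]);x=np.cross(y,z)
    return R.from_matrix(np.c_[x,y,z]).as_rotvec()
E
python3 - <<'E'
from h import *
s=manip.state();print(R.from_rotvec(s["tcp_rot"]).as_matrix().round(2))
manip.move_pose([.6,0,.42],s["tcp_rot"])
P,C,c,T=cloud("wrist");print(T.round(3),manip.state()["clock"])
cv2.imwrite("pics/w1.png",cv2.resize(c["image"],(800,600)))
for n in("wrist","side","scene"):
    P,C,c,T=cloud(n);np.savez(n+".npz",P=P,C=C,z=c["z_map"],im=c["image"],K=c["intrinsics"],T=T)
    I,H=ortho(P,C);cv2.imwrite(f"pics/o_{n}.png",I)
E
```

```text
[[-0.  1. -0.]
 [ 1.  0.  0.]
 [ 0. -0. -1.]]
[[ 1.     0.002 -0.004  0.601]
 [ 0.    -0.963 -0.268  0.067]
 [-0.004  0.268 -0.963  0.565]
 [ 0.     0.     0.     1.   ]] 0.95
```

View pics/w1.png

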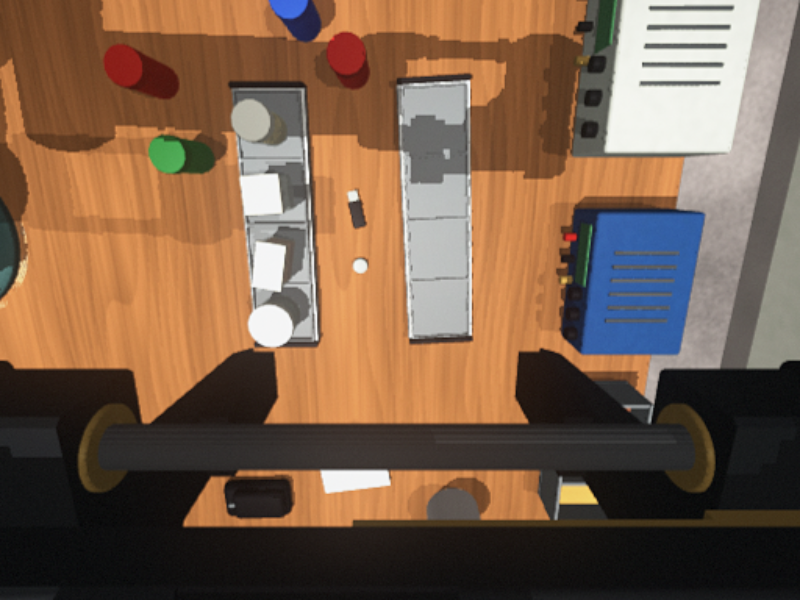

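View pics/o_side.png

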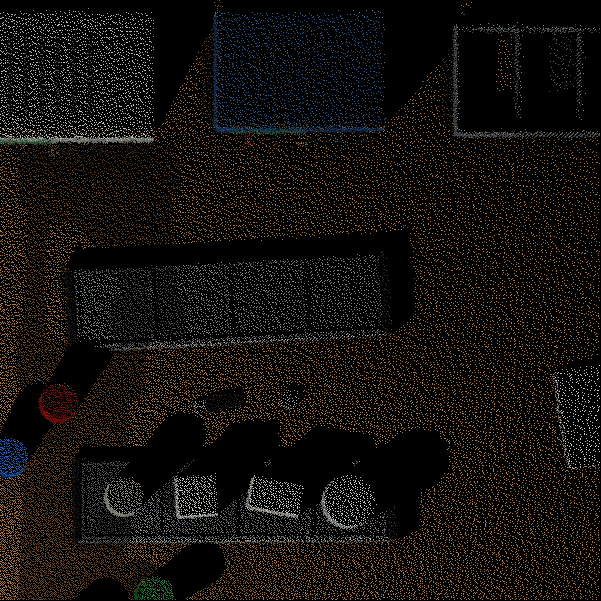

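```bash
cat > meas.py <<'E'
from h import *
def rect(p):
    r=cv2.minAreaRect(p.astype(np.float32));return np.round(r[0],4),np.round(r[1],4),round(r[2],2)
if __name__=="__main__":
  for n in("wrist","side","scene"):
    P=np.load(n+".npz")["P"]
    t=P[(abs(P[:,2])<.012)&(abs(P[:,0]-.58)<.04)&(abs(P[:,1])<.12)]
    print(n,"table z",np.median(t[:,2]).round(4))
    for nm,xa,xb in(("old",.39,.51),("new",.58,.73)):
        m=(P[:,2]>.012)&(P[:,2]<.032)&(P[:,0]>xa)&(P[:,0]<xb)&(P[:,1]>-.17)&(P[:,1]<.2)
        q=P[m,:2]; print(nm,len(q),rect(q),"floor",np.median(P[m,2]).round(4))
    for nm,h,y in(("jar",.102,.125),("sq",.088,.055),("obl",.082,-.025),("drum",.076,-.1)):
        m=(abs(P[:,2]-h)<.006)&(abs(P[:,0]-.452)<.045)&(abs(P[:,1]-y)<.04)
        q=P[m,:2]; print(nm,len(q),rect(q),"circ",cv2.minEnclosingCircle(q.astype(np.float32)),np.median(P[m,2]).round(4))
E
python3 meas.py
```

```text
wrist table z 0.001
old 4431 (array([0.452, 0.014]), array([0.0858, 0.322 ]), 0.28) floor 0.0232
new 7564 (array([0.65  , 0.0198]), array([0.086 , 0.3219]), 3.11) floor 0.023
jar 559 (array([0.4556, 0.1239]), array([0.0382, 0.0385]), 42.79) circ ((0.4549140930175781, 0.12387505173683167), 0.02001204714179039) 0.1029
sq 660 (array([0.4551, 0.0517]), array([0.042 , 0.0419]), 3.67) circ ((0.4558131992816925, 0.05102851241827011), 0.028403950855135918) 0.0889
obl 603 (array([ 0.455 , -0.0272]), array([0.0536, 0.0342]), 79.68) circ ((0.45585745573043823, -0.027072632685303688), 0.030507933348417282) 0.0829
drum 645 (array([ 0.4503, -0.1   ]), array([0.0525, 0.0525]), 14.34) circ ((0.4499792456626892, -0.10031868517398834), 0.0269826240837574) 0.0769
side table z 0.0008
old 3847 (array([0.4474, 0.0158]), array([0.3244, 0.0848]), 89.53) floor 0.0226
new 4847 (array([0.6465, 0.0216]), array([0.0868, 0.3237]), 3.06) floor 0.0226
jar 402 (array([0.4532, 0.1264]), array([0.0373, 0.0404]), 43.3) circ ((0.4542491137981415, 0.1273091733455658), 0.02110125683248043) 0.1024
sq 504 (array([0.4531, 0.
[... 472 characters left out ...]
y([0.0853, 0.3217]), 0.47) floor 0.0226
new 9421 (array([0.6509, 0.0219]), array([0.0853, 0.3218]), 2.94) floor 0.0223
jar 294 (array([0.4542, 0.1258]), array([0.0399, 0.0389]), 27.59) circ ((0.45525801181793213, 0.12734656035900116), 0.021837374195456505) 0.1022
sq 378 (array([0.4544, 0.0539]), array([0.0456, 0.0422]), 1.67) circ ((0.45455002784729004, 0.0542248860001564), 0.02921978384256363) 0.0883
obl 388 (array([ 0.4557, -0.0251]), array([0.0546, 0.0351]), 79.21) circ ((0.4556676745414734, -0.024889379739761353), 0.030349045991897583) 0.0822
drum 425 (array([ 0.4499, -0.098 ]), array([0.0529, 0.0525]), 44.15) circ ((0.4491029679775238, -0.09726660698652267), 0.027865268290042877) 0.0762
```

```bash
cat > go.py <<'E'
from h import *
c0=np.array([.650,.021]);yr=.053
D=dict(jar=(.4545,.1255,0,.068,-.114),sq=(.4543,.0533,.053,.062,-.038),obl=(.4547,-.0256,-.187,.058,.038),drum=(.4493,-.0985,0,.053,.114))
UP=.215
def run(n):
    x,y,a,gz,b=D[n];z=gz-.019
    manip.set_gripper(.088)
    manip.move_pose([x,y,.17],down(a));manip.move_linear([x,y,z],.12)
    manip.set_gripper(0,25);s=manip.state();w0=s["gripper_width"]
    manip.move_linear([x,y,UP],.12);s=manip.state();print(n,w0,s["gripper_width"],s["grasp_force"],s["contact_force"].round(1))
    if s["gripper_width"]<.025: raise SystemExit("lost")
    t=c0+b*np.array([-np.sin(yr),np.cos(yr)])
    manip.move_linear([*t,UP],.2,down(yr))
    manip.move_linear([*t,z+.01],.15);manip.move_linear([*t,z+.001],.03)
    print("place",manip.state()["contact_force"].round(1),manip.state()["tool_pos"].round(4),z)
    manip.set_gripper(.088);manip.move_linear([*t,.17],.15);print(manip.state()["clock"])
E
python3 -c "
from go import *
run('jar')
P,C,c,T=cloud('side');cv2.imwrite('pics/s2.png',cv2.resize(c['image'],(800,600)))"
```

```text
jar 0.038403298181219674 0.038759541678116995 24.990477031096816 [ 0.6 -0.6 -1.7]
place [ 0.3 -0.1 -0.4] [ 0.6558 -0.0928  0.0497] 0.049
11.0917
```

View pics/s2.png

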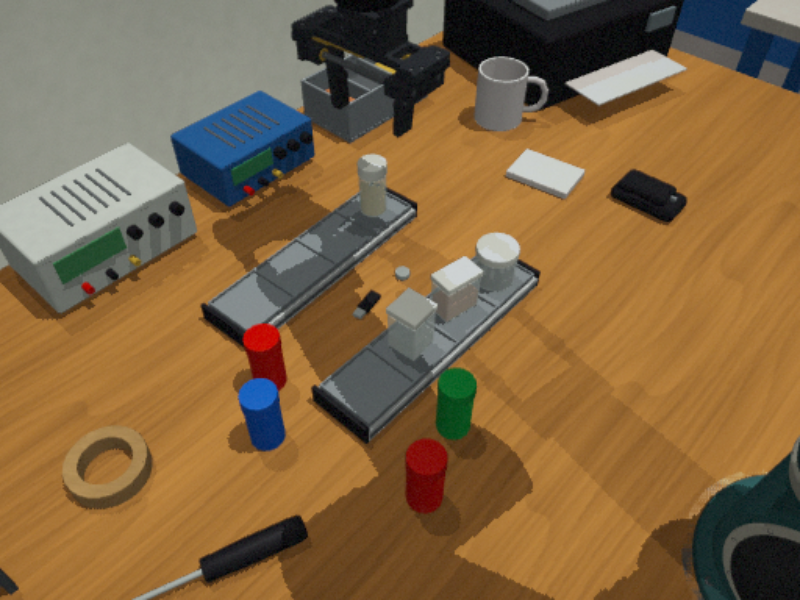

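The jar stands upright in the rightmost bay, around pixel (372,185). I'll move the other three next.

```bash
python3 -c "
from go import *
for n in ('sq','obl','drum'): run(n)
manip.move_pose([.6,0,.42],down(0));manip.dwell(.5)
for n in('side','wrist'):
    P,C,c,T=cloud(n);cv2.imwrite(f'pics/{n}3.png',cv2.resize(c['image'],(800,600)))
    for k,h in(('jar',.102),('sq',.088),('obl',.082),('drum',.076)):
        t=c0+D[k][4]*np.array([-np.sin(yr),np.cos(yr)])
        m=(P[:,2]>h-.006)&(np.abs(P[:,:2]-t).max(1)<.037);q=P[m]
        r=cv2.minAreaRect(q[:,:2].astype(np.float32));print(k,(np.array(r[0])-t).round(4),np.round(r[1],4),np.percentile(q[:,2],[10,50,90]).round(4))
print(manip.state()['clock'])
"
```

```text
sq 0.041173946051908945 0.04165881574877985 24.985400587320328 [ 0.2  0.4 -0.7]
place [ 0.4  0.3 -1.3] [ 0.6517 -0.0169  0.0437] 0.043
20.5917
obl 0.0331370161954565 0.03300605458144139 24.978505047038198 [-0.4  0.2 -0.7]
place [ 0.2 -0.2 -1.2] [0.6477 0.059  0.0397] 0.03900000000000001
30.2
drum 0.052048724470339126 0.051937944187082814 25.50762254744768 [-0.1 -0.2 -1.1]
place [-0.8  0.9 -2.1] [0.6437 0.1348 0.0348] 0.034
40.1333
jar [-0.0029  0.001 ] [0.0373 0.0404] [0.0991 0.1022 0.1035]
sq [-0.0015  0.0004] [0.0435 0.044 ] [0.0851 0.0881 0.0896]
obl [-0.0024  0.0002] [0.0353 0.0552] [0.0792 0.0822 0.0835]
drum [-0.0013 -0.    ] [0.0523 0.053 ] [0.0743 0.0761 0.0777]
jar [-0.0002 -0.0014] [0.0371 0.0387] [0.1015 0.1028 0.1039]
sq [-0.0071  0.0082] [0.054  0.0634] [0.426  0.4853 0.5105]
obl [-0.0019 -0.0063] [0.0615 0.0702] [0.4921 0.5028 0.5237]
drum [ 0.0006 -0.0022] [0.0526 0.0529] [0.0756 0.0769 0.0781]
41.8417
```

View pics/side3.png

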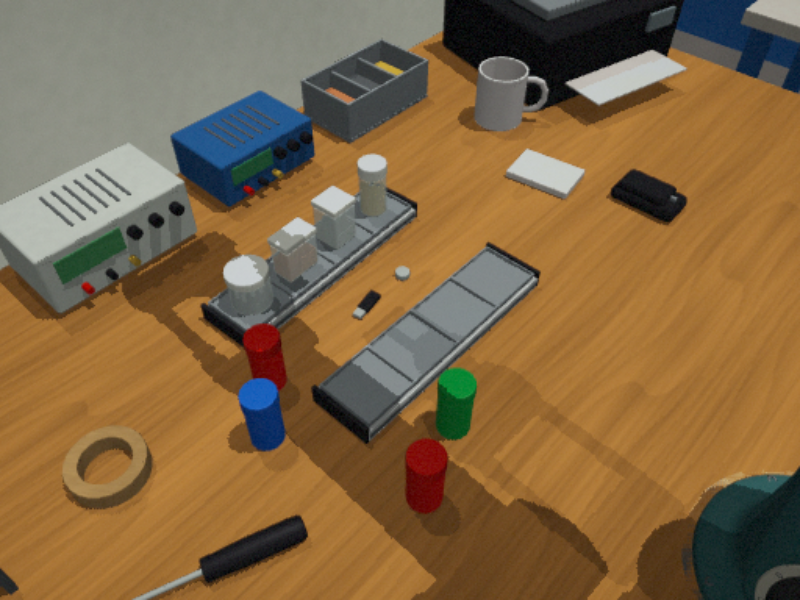

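All four tubs stand upright in the new rack: drum (247,285), oblong (293,250), square (333,217) and jar (372,185). The side camera puts each within 3 mm of its bay centre. The wrist readings for the square and oblong tubs hit the gripper instead, because those points are about 0.5 m up.

```bash
python3 -c "
from cell import order
print(order.close_job())"
```

```text
the job is handed in; nothing more can be done
None
```

The job is handed in: drum, oblong tub, square tub and jar now stand left to right in the new rack, the reverse of their old order, upright, released and within about 3 mm of their bay centres by the side camera; the robot clock read 42 s of the 104 s allowed.

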